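# Find the flat heat sink with a straightedge

## Robot

A 7-joint arm with a two-finger parallel gripper is mounted at the origin on the work surface. World frame = base frame: x ahead of the robot, y to its left, z up, the work surface at z = 0. Lengths are in m, angles in rad, forces in N, time in s.
With the tool pointing down it reaches from about 0.425 to 0.825 m from the base axis. Payload 3.6 kg.
Tool frame: the origin (TCP) lies where the fingers leave the gripper's body, on its centre line; the fingertips stand 73 mm ahead of it and the grasp point (between the pads) lies 54 mm ahead of it; x points along the fingers, y is the direction in which the jaws open and shut, and the axes are right-handed (so a half turn about x gives the same grasp; the last joint's range is limited). The gripper opens to 85 mm and grips with 20 to 120 N. Pads are 22 mm wide; open, the fingers measure 114 mm over their backs; the gripper's body (76 mm by 85 mm) begins 54 mm behind the grasp point. The pads swing forward as they close: fully open they stand 13 mm farther back than shut.
Start: joints at [-1.373, 0.615, -0.013, 1.423, 0.008, 1.103, -0.04], TCP at [0.145, 0.634, 0.304] pointing down, gripper open.
Joint ranges: [-3.12, 3.12], [-0.3, 2.06], [-1.34, 1.32], [0.26, 2.42], [-1.36, 4.5], [0.01, 1.98], [-2.84, 2.84]. Speed limits (rad/s): [2.79, 2.79, 3.14, 3.14, 3.14, 3.14, 3.14].

## Interface

Orientations are given as a unit quaternion [x, y, z, w].
In Python, from station import arm, snapshot, camera_info, ticket gives the robot as it stands. Calls block until the motion is done:
- arm.movep(position, orientation): joint-space move of the TCP to a pose.
- arm.line_to(position, velocity=0.15, ori=None): straight line of the TCP; ori=None keeps the orientation; velocity is the mean speed in m/s.
- arm.move_j(angles): joint-space move.
- arm.move_gripper(opening, effort=None): opening from 0.0 (shut) to 1.0 (fully open); effort is the grip in N (None keeps the last); returns when the fingers have stopped.
- arm.pause(seconds).
- arm.ik(position, orientation): joint angles nearest the present ones, or None.
- snapshot(name): name is "side" or "top" or "wrist"; returns the picture (400x640x3 uint8, blue, green, red); there is no depth.
- camera_info(name): a dict with "fx", "fy", "cx", "cy" (pixels), "R" (3x3) and "t" (3): a world point X has camera coordinates R X + t; the wrist camera has in their place "T_tool_cam" (4x4, takes a point from camera to tool coordinates, whose origin is the TCP and whose axes are the tool frame's). Camera axes: x right, y down, z forward; pixel columns grow to the right and rows downward; lengths in m; the calibration is good to about 2 mm. A picture is of the moment at which its call begins: read the wrist's pose just before it. camera_info takes no time and is no camera call.
A pose or a line that the arm cannot do raises arm.MotionError and nothing moves.
- ticket.finish_job(): hands the job in, once; it reports no verdict.
Readings, each from a call of its own:
- arm.read_time(): time.
- arm.read_joint_positions(): joint angles.
- arm.read_dq(): joint speeds.
- arm.read_effort(): joint torques, N m.
- arm.read_tool_pos(): TCP position.
- arm.read_eef_rot(): TCP orientation.
- arm.read_ft_force(): force on the tool from outside, world axes, zero at the start.
- arm.read_wrist_torque(): the same for the moment, N m.
- arm.read_opening(): opening from 0.0 (shut) to 1.0 (fully open).
Only numpy, scipy, OpenCV 4.12 (cv2) and the standard library are available. Lean on these libraries where they do the work, as an engineer would, in place of code of your own. Each camera call takes 0.05 s, during which the arm holds its last target. There are 200 camera calls.

## Task

One of the two heat sinks clamped to the bench has a bowed mounting face and the other is flat. Take the straightedge from its sloping rest, lay it gently lengthwise along the middle of either heat sink and let go, then press down on its red end and after that on its blue end to find out whether it rocks. Finish with the straightedge lying let go along the middle of the flat heat sink, the one on which it does not rock, and do not disturb the things lying around.

Things in the scene. Friction and masses are not known exactly. Their poses are not given: they have to be found in the camera images.
- straightedge: Steel bar 180 long (its x) x 22 wide x 14 mm high, about 0.3 kg, with a black grip block on the middle of its top: 44 long x 20 wide (its y), from 14 to 40 mm above the bar's underside. The last 22 mm of the -x end are red, of the +x end blue. Origin: centre of the underside; z out of the top. It starts in the rest, sloping 30 degrees along its length, blue end up.
- red_end (a point): Where to press the red end: on the bar's top face, 75 mm from its middle (straightedge frame -75, 0, 14 mm). A press of 5 to 10 N is plenty to make it rock.
- blue_end (a point): Where to press the blue end: on the bar's top face, 75 mm from its middle on the other side (75, 0, 14 mm).
- sink_1: One of two look-alike finned aluminium heat sinks, fixed, 180 long (its x) x 90 mm wide (its y), mounting face up. Origin: centre of its underside, on the bench. The flat one's face is 40 mm high everywhere; the bowed one's is 40 mm at its short sides and rises evenly to a crest of 44.5 mm across the middle (crest 20 mm long in x). Which one is bowed is not told.
- sink_2: The other heat sink, same size and axes as sink_1; either may be the bowed one. On the bowed one a bar laid along x can rest level but tips by about 0.056 rad when an end is pressed, its far end rising some 8 to 10 mm above the pressed end; on the flat one it stays put. Blue clamps up to 17 mm high flank each heat sink, 45 to 59 mm from its centre line.
- rest: Fixed black sloping rest on a steel foot 170 x 60 mm. Its 190 mm trough slopes up towards its +x at 30 degrees; the trough's floor is 70 mm above the bench at its middle (origin: centre of the foot's underside); its cheeks stand 5 mm above the floor, 36 mm over all, with a 10 mm stop at the low end. Highest point 122 mm.
- power_supply: Bystander: white power supply module 75 x 40 x 47 mm, loose. Origin: centre of the underside.
- screwdriver: Bystander: yellow-handled screwdriver 170 mm long, loose.
- controller: Bystander: blue controller module 90 x 60 x 38 mm, loose. Origin: centre of the underside.

How it is judged:
On the way, in this order (a step that is already met when the one before it is completed fails the run):
1. the straightedge lies lengthwise along the middle of either heat sink, let go (((x of straightedge in the frame of sink_1 between -0.02 and 0.02 m and y of straightedge in the frame of sink_1 between -0.025 and 0.025 m and z of straightedge in the frame of sink_1 between 0.037 and 0.048 m and angle between the x axis of straightedge and the x axis of sink_1, either way round below 0.25 rad and angle between straightedge's own z axis and vertical below 0.12 rad) or (x of straightedge in the frame of sink_2 between -0.02 and 0.02 m and y of straightedge in the frame of sink_2 between -0.025 and 0.025 m and z of straightedge in the frame of sink_2 between 0.037 and 0.048 m and angle between the x axis of straightedge and the x axis of sink_2, either way round below 0.25 rad and angle between straightedge's own z axis and vertical below 0.12 rad)) and contact force between the fingers and straightedge below 0.05 N and linear speed of straightedge below 0.03 m/s), for 0.2 s.
2. its red end is pressed down by the fingers while it lies there (((x of straightedge in the frame of sink_1 between -0.02 and 0.02 m and y of straightedge in the frame of sink_1 between -0.025 and 0.025 m and z of straightedge in the frame of sink_1 between 0.037 and 0.048 m and angle between the x axis of straightedge and the x axis of sink_1, either way round below 0.25 rad and angle between straightedge's own z axis and vertical below 0.12 rad) or (x of straightedge in the frame of sink_2 between -0.02 and 0.02 m and y of straightedge in the frame of sink_2 between -0.025 and 0.025 m and z of straightedge in the frame of sink_2 between 0.037 and 0.048 m and angle between the x axis of straightedge and the x axis of sink_2, either way round below 0.25 rad and angle between straightedge's own z axis and vertical below 0.12 rad)) and contact force between the fingers and straightedge above 2 N and horizontal distance between the grasp point and red_end below 0.045 m and (contact force between straightedge and sink_1 above 5 N or contact force between straightedge and sink_2 above 5 N)), for 0.1 s.
3. its blue end is pressed down by the fingers while it lies there (((x of straightedge in the frame of sink_1 between -0.02 and 0.02 m and y of straightedge in the frame of sink_1 between -0.025 and 0.025 m and z of straightedge in the frame of sink_1 between 0.037 and 0.048 m and angle between the x axis of straightedge and the x axis of sink_1, either way round below 0.25 rad and angle between straightedge's own z axis and vertical below 0.12 rad) or (x of straightedge in the frame of sink_2 between -0.02 and 0.02 m and y of straightedge in the frame of sink_2 between -0.025 and 0.025 m and z of straightedge in the frame of sink_2 between 0.037 and 0.048 m and angle between the x axis of straightedge and the x axis of sink_2, either way round below 0.25 rad and angle between straightedge's own z axis and vertical below 0.12 rad)) and contact force between the fingers and straightedge above 2 N and horizontal distance between the grasp point and blue_end below 0.045 m and (contact force between straightedge and sink_1 above 5 N or contact force between straightedge and sink_2 above 5 N)), for 0.1 s.
At the end, for the whole second after the job is handed in: The straightedge lies let go and at rest on the flat heat sink: its middle within 20 mm along and 25 mm across of the heat sink's middle, lengthwise to within 0.25 rad either way round, level to within 0.025 rad, its underside less than 1.8 mm above the flat face's 40 mm (((x of straightedge in the frame of sink_1 between -0.02 and 0.02 m and y of straightedge in the frame of sink_1 between -0.025 and 0.025 m and z of straightedge in the frame of sink_1 between 0.037 and 0.0418 m and angle between the x axis of straightedge and the x axis of sink_1, either way round below 0.25 rad and angle between straightedge's own z axis and vertical below 0.12 rad) or (x of straightedge in the frame of sink_2 between -0.02 and 0.02 m and y of straightedge in the frame of sink_2 between -0.025 and 0.025 m and z of straightedge in the frame of sink_2 between 0.037 and 0.0418 m and angle between the x axis of straightedge and the x axis of sink_2, either way round below 0.25 rad and angle between straightedge's own z axis and vertical below 0.12 rad)) and angle between straightedge's own z axis and vertical below 0.025 rad and contact force between the fingers and straightedge below 0.05 N and linear speed of straightedge below 0.01 m/s); the robot touches nothing.
It fails at once if a bystander (power supply, screwdriver, controller) is moved by more than 20 mm (distance of any of power_supply, screwdriver, controller from where it was at the start of the episode above 0.02 m).
It fails at once if the straightedge is struck or pressed against a heat sink with more than 60 N (contact force between straightedge and sink_1 above 60 N or contact force between straightedge and sink_2 above 60 N).
It also fails if it takes over 64 s, if anything falls off the work surface, if the arm or the gripper's body presses on something with over 40 N, if the wrist force passes 120 N, or if a joint passes its speed limit or range.

## Working session

There is one attempt and no reset: what is moved stays moved. The work goes in short steps, each a Python script; the robot and the scene stay as the last script left them, time stands still between calls to the robot, and variables do not carry over. Pictures are saved under pics/ and viewed, about 8 in all and at most 12, crops included, and the job is handed in when it is done.

```bash
ls; mkdir -p pics; python3 - <<'E'
from station import arm,snapshot,camera_info
import cv2,numpy as np
for n in("top","side"):
    cv2.imwrite(f"pics/{n}0.png",snapshot(n)); c=camera_info(n); print(n,c)
print(camera_info("wrist")); print(arm.read_tool_pos(),arm.read_eef_rot(),arm.read_time())
E
```

```text
pics
top {'fx': 374.2521877957917, 'fy': 374.2521877957917, 'cx': 320.70650270769335, 'cy': 203.49602072114567, 'R': array([[-1.44077713e-02, -9.99887723e-01, -4.11790449e-03],
       [-9.72824124e-01,  1.49693950e-02, -2.31060901e-01],
       [ 2.31096601e-01,  6.76924206e-04, -9.72930574e-01]]), 't': array([0.00704144, 0.63218986, 0.80310675])}
side {'fx': 469.1899283662257, 'fy': 469.1899283662257, 'cx': 318.0882611917626, 'cy': 197.1381788983644, 'R': array([[ 0.88350909, -0.46833161,  0.00878551],
       [-0.31949124, -0.61622515, -0.71985548],
       [ 0.34254493,  0.63319197, -0.69406837]]), 't': array([-0.52858983,  0.27154052,  0.87103447])}
{'fx': 339.6676891435085, 'fy': 339.6676891435085, 'cx': 319.91591854225726, 'cy': 198.16636181529134, 'T_tool_cam': array([[-8.36936908e-04, -2.79818445e-01,  9.60052570e-01,
        -6.98503151e-02],
       [ 9.99999648e-01, -2.98835685e-04,  7.84662111e-04,
         1.05049792e-03],
       [ 6.73350354e-05,  9.60052888e-01,  2.79818596e-01,
        -6.94035716e-02],
       [ 0.00000000e+00,  0.00000000e+00,  0.00000000e+00,
         1.00000000e+00]])}
[0.14474025 0.63314978 0.30283801] [ 0.0784742   0.70273705 -0.0801098   0.70255594] 0.1
```

View pics/top0.png

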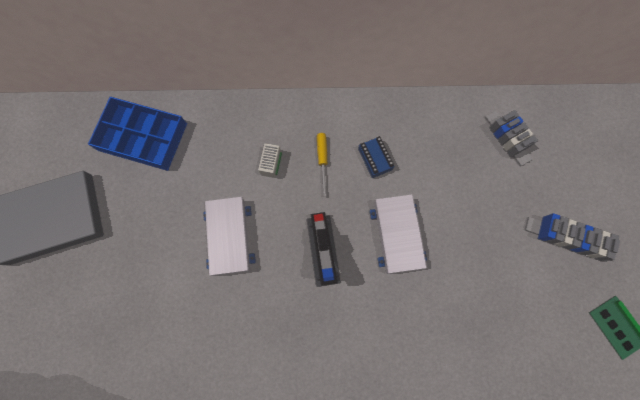

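View pics/side0.png

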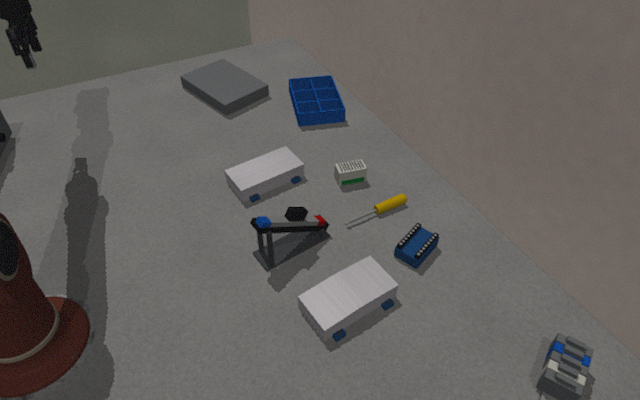

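Right now I can see the bar at (323,248) in the top view, with the red end far from the robot. One sink is at (227,235) and the other at (401,233), with the module, screwdriver and controller beyond. Next I'll take wrist views from two places.

```bash
cat > h.py <<'E'
from station import arm,snapshot,camera_info,ticket
import cv2,numpy as np,json
from scipy.spatial.transform import Rotation as Ro
def down(a,pitch=0.):
    """tool pointing down, jaws along world angle a; pitch tilts the fingers towards tool z"""
    c,s=np.cos(a),np.sin(a)
    R=np.array([[0,c,s],[0,s,-c],[-1,0,0]]).astype(float)
    return (Ro.from_matrix(R)*Ro.from_euler('y',-pitch)).as_quat()
def wristcam():
    T=np.eye(4);T[:3,:3]=Ro.from_quat(arm.read_eef_rot()).as_matrix();T[:3,3]=arm.read_tool_pos()
    i=camera_info("wrist");M=np.linalg.inv(T@i["T_tool_cam"])
    return dict(fx=i["fx"],fy=i["fy"],cx=i["cx"],cy=i["cy"],R=M[:3,:3],t=M[:3,3])
def shot(name,f):
    c=wristcam() if name=="wrist" else camera_info(name)
    im=snapshot(name);cv2.imwrite(f"pics/{f}.png",im)
    json.dump({k:np.asarray(v).tolist() for k,v in c.items()},open(f"pics/{f}.json","w"));return im
def cam(f): return {k:np.array(v) for k,v in json.load(open(f"pics/{f}.json")).items()}
def ray(c,p):
    R,t=np.array(c["R"]),np.array(c["t"])
    return -R.T@t, R.T@np.array([(p[0]-c["cx"])/c["fx"],(p[1]-c["cy"])/c["fy"],1.])
def at_z(c,p,z):
    o,d=ray(c,p);return o+d*(z-o[2])/d[2]
def tri(*cps):
    A=np.zeros((3,3));b=np.zeros(3);L=[]
    for c,p in cps:
        o,d=ray(c,p);d=d/np.linalg.norm(d);P=np.eye(3)-np.outer(d,d);A+=P;b+=P@o;L.append((P,o))
    X=np.linalg.solve(A,b);return X,max(np.linalg.norm(P@(X-o)) for P,o in L)
def proj(c,X):
    v=np.array(c["R"])@X+np.array(c["t"]);return np.array([c["fx"]*v[0]/v[2]+c["cx"],c["fy"]*v[1]/v[2]+c["cy"]])
E
python3 - <<'E'
from h import *
t,s=camera_info("top"),camera_info("side")
for n,p,z in[("bar red",(319,216),.04),("bar blue",(327,275),.12),("sinkL",(227,235),.04),("sinkR",(401,233),.04),("psu",(270,158),.047),("ctl",(376,157),.038),("sd",(322,165),.01)]: print(n,at_z(t,p,z).round(3))
bx=at_z(t,(322,245),.085);print(bx)
for p in np.radians([-30,-20,-10,0,15]):
    q=down(np.pi/2,p);x=Ro.from_quat(q).as_matrix()[:,0];print(p,x.round(2),arm.ik(bx+[0,0,.03]-.054*x,q),arm.ik(bx+[0,0,.18]-.054*x,q) is not None)
for P in((.45,.12,.42),(.45,-.12,.42),(.45,0,.45)):print(P,arm.ik(P,down(np.pi/2)))
E
```

```text
bar red [0.609 0.002 0.04 ]
bar blue [ 0.465 -0.014  0.12 ]
sinkL [0.566 0.223 0.04 ]
sinkR [ 0.565 -0.193  0.04 ]
psu [0.757 0.122 0.047]
ctl [ 0.759 -0.143  0.038]
sd [ 0.75  -0.007  0.01 ]
[ 0.53342491 -0.00391042  0.085     ]
-0.5235987755982988 [-0.5   0.   -0.87] [-0.01789438  0.83961984 -0.01568432  1.5010182  -0.00419728  1.32438912
  1.54141538] True
-0.3490658503988659 [-0.34  0.   -0.94] [-0.03083182  0.75428612  0.00412239  1.63428986 -0.01364096  1.1020103
  1.55177473] True
-0.17453292519943295 [-0.17  0.   -0.98] [-0.03856221  0.67775525  0.01246185  1.77063964 -0.01665435  0.86777786
  1.55450445] True
0.0 [ 0.  0. -1.] [-0.03723748  0.61374823  0.00545682  1.90848152 -0.00541366  0.61937684
  1.54242782] True
0.2617993877991494 [ 0.26 -0.   -0.97] [ 0.00311839  0.55330414 -0.06075235  2.11431561  0.20253993  0.21737152
  1.33422059] True
(0.45, 0.12, 0.42) [-0.49031742  0.22179329  0.23222305  1.73933881 -0.05463116  1.18674714
  1.32769539]
(0.45, -0.12, 0.42) [-0.34145867  0.26451888  0.73022707  1.74875202 -0.1882361   1.19977512
  2.01096621]
(0.45, 0, 0.45) [-0.45009742  0.18565777  0.49561708  1.71909848 -0.09233651  1.25999732
  1.63740998]
```

```bash
python3 - <<'E'
from h import *
for f,P in(("w1",(.45,.13,.42)),("w2",(.45,-.1,.42))):
    arm.movep(P,down(np.pi/2));im=shot("wrist",f)
    cv2.imwrite(f"pics/{f}b.png",cv2.resize(im,(800,500),interpolation=cv2.INTER_CUBIC))
print(arm.read_time())
E
```

```text
3.2667
```

View pics/w1b.png

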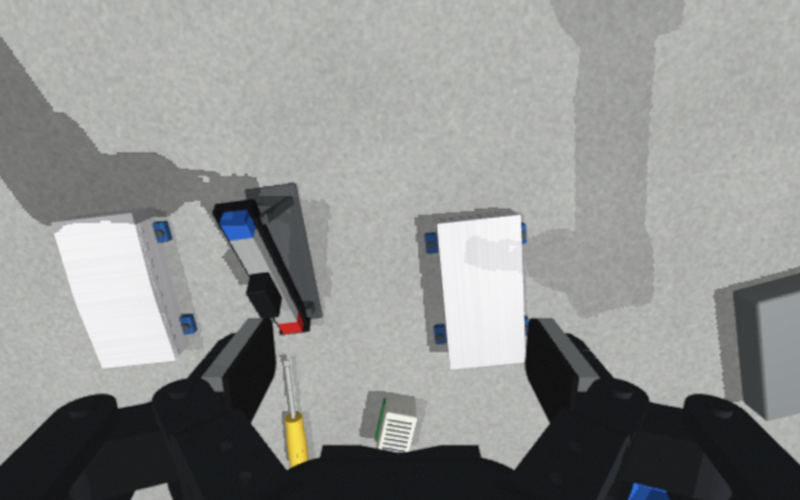

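View pics/w2b.png

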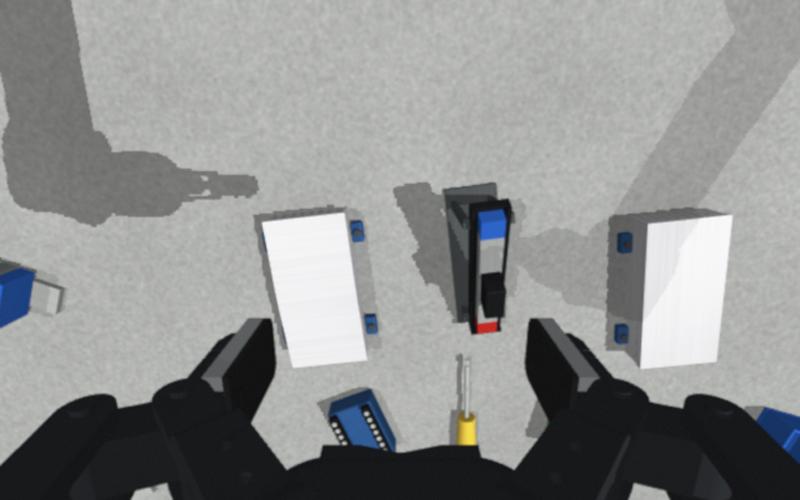

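The wrist views show all objects. The sink near y=-0.19 is at (115,290) in w1 and (315,290) in w2, and the bar's grip is at (263,297) and (493,295). Next: sub-pixel sink edges, plus an enlarged crop of the bar.

```bash
python3 - <<'E'
from h import *
k=.8
C={f:cam(f) for f in("w1","w2")}
guess={"R":{"w1":[(55,225),(133,213),(177,360),(103,368)],"w2":[(263,222),(345,211),(367,358),(292,367)]},
"L":{"w1":[(438,224),(520,214),(525,362),(450,369)],"w2":[(648,225),(731,214),(716,362),(641,367)]}}
for s,v in guess.items():
    P=[tri(*[(C[f],k*np.array(v[f][i])) for f in v]) for i in range(4)]
    X=np.array([p[0] for p in P]);print(s,X.round(4).tolist(),[round(p[1],4) for p in P],"mean",X.mean(0).round(4))
    a=(X[3]+X[2]-X[0]-X[1]);print("ang",np.arctan2(a[1],a[0]),"len",np.linalg.norm(a)/2)
A=cv2.imread("pics/w1.png")[145:275,165:265];B=cv2.imread("pics/w2.png")[145:275,345:445]
cv2.imwrite("pics/bar.png",cv2.resize(np.hstack([A,B]),None,fx=4,fy=4,interpolation=cv2.INTER_CUBIC))
A=cv2.imread("pics/w1.png")[165:300,35:165];B=cv2.imread("pics/w2.png")[165:300,480:610]
cv2.imwrite("pics/snk.png",cv2.resize(np.hstack([A,B]),None,fx=3,fy=3,interpolation=cv2.INTER_CUBIC))
E
```

```text
R [[0.4866, -0.2468, 0.0338], [0.4725, -0.1557, 0.0389], [0.653, -0.1356, 0.0362], [0.6644, -0.2265, 0.0367]] [np.float64(0.0014), np.float64(0.0009), np.float64(0.0009), np.float64(0.0003)] mean [ 0.5691 -0.1911  0.0364]
ang 0.11252710429544352 len 0.18025838364753982
L [[0.4856, 0.1737, 0.0394], [0.4739, 0.2622, 0.0387], [0.6533, 0.282, 0.0413], [0.6604, 0.1924, 0.0433]] [np.float64(0.0006), np.float64(0.0001), np.float64(0.0002), np.float64(0.0009)] mean [0.5683 0.2276 0.0407]
ang 0.10825581543294875 len 0.17818438797067715
```

View pics/bar.png

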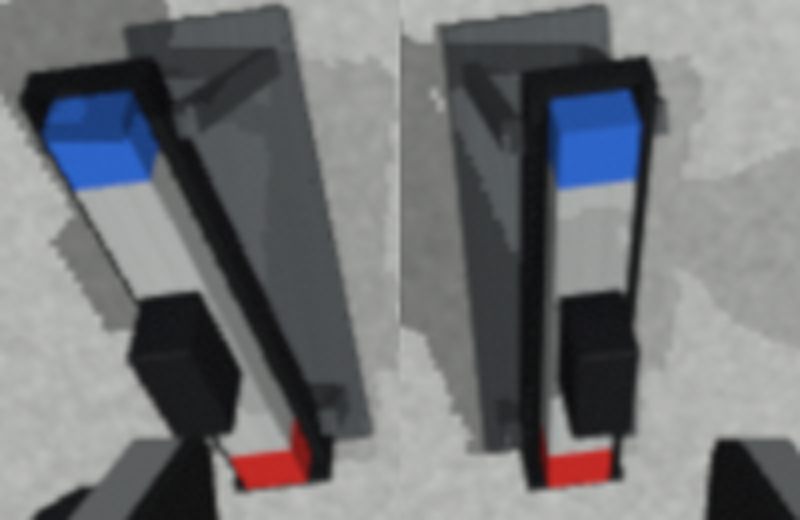

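View pics/snk.png

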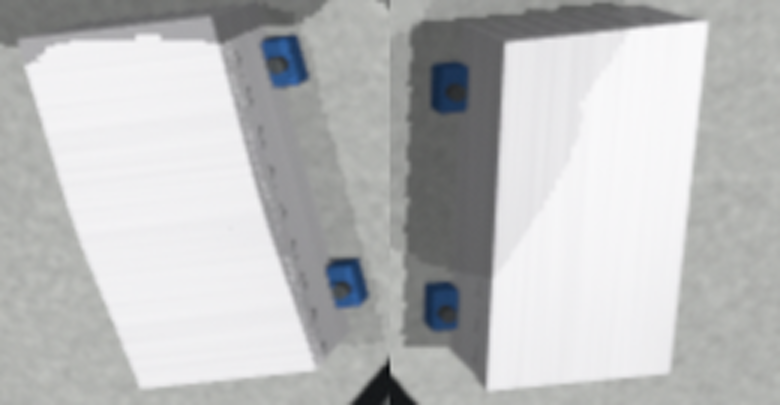

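```bash
python3 - <<'E'
from h import *
from scipy.optimize import least_squares
C={f:cam(f) for f in("w1","w2")}
off={"w1":lambda p:(165+p[0]/4,145+p[1]/4),"w2":lambda p:(345+(p[0]-400)/4,145+p[1]/4)}
M=[((68,11,14),(77,190),(557,188)),((68,-11,14),(143,183),(635,181)),((-90,11,14),(240,490),(551,486)),((-90,-11,14),(304,484),(611,480)),
((22,10,40),(133,357),(565,357)),((22,-10,40),(192,350),(635,350)),((-22,10,40),(180,437),(573,437)),((-22,-10,40),(233,432),(630,433))]
obs=[(f,np.array(m[0])/1e3,np.array(off[f](m[1+i]))-.4) for m in M for i,f in enumerate(("w1","w2"))]
def pose(v): return Ro.from_euler('ZY',v[3:5]),v[:3]
def res(v):
    R,t=pose(v);return np.concatenate([proj(C[f],R.apply(X)+t)-p for f,X,p in obs])
r=least_squares(res,[.53,0,.07,np.pi,-.52],loss="soft_l1")
print(r.x.round(4),np.degrees(r.x[3:]).round(2));print(res(r.x).reshape(-1,4).round(1).tolist())
json.dump(r.x.tolist(),open("bar.json","w"))
# bow: edge straightness of the top faces (deviation in px of mid from the chord)
for n,f,(x0,x1) in(("R","w1",(36,160)),("R","w2",(195,310)),("L","w1",(335,435)),("L","w2",(500,600))):
    g=cv2.imread(f"pics/{f}.png").astype(float).mean(2)
    out=[]
    for y in range(185,286,10):
        m=np.where(g[y,x0:x1]>205)[0]; out.append((x0+m.min(),x0+m.max()) if len(m) else (0,0))
    o=np.array(out);print(n,f,o.T.tolist())
E
```

```text
[ 0.533  -0.0058  0.068   3.2773 -0.5209] [187.78 -29.85]
[[-0.0, -0.2, -0.3, 0.0], [2.2, -0.9, -0.6, -0.7], [2.2, -0.5, -1.1, 0.2], [0.9, -0.8, -1.2, -0.1], [-2.3, 0.4, 2.0, 0.1], [-0.5, 0.0, 1.3, -0.3], [-1.0, 1.3, -1.0, 1.0], [1.0, 0.7, 0.3, 0.1]]
R w1 [[46, 46, 49, 52, 55, 58, 62, 66, 70, 74, 78], [108, 111, 113, 116, 119, 122, 125, 128, 132, 135, 139]]
R w2 [[211, 213, 215, 217, 219, 221, 223, 225, 228, 230, 232], [277, 278, 280, 281, 283, 284, 286, 287, 289, 291, 292]]
L w1 [[350, 351, 352, 353, 354, 355, 356, 357, 358, 359, 359], [416, 416, 416, 417, 417, 418, 418, 418, 418, 419, 418]]
L w2 [[519, 518, 518, 517, 517, 516, 516, 515, 514, 513, 513], [584, 583, 582, 581, 580, 578, 577, 576, 575, 574, 573]]
```

The bar fits well (pitch 29.85°, underside 68 mm at its middle). The -y sink's top edge is curved and the +y sink's is straight, so +y looks flat. I'll grasp the bar square to its slope and go to the +y sink first.

```bash
python3 - <<'E'
from h import *
v=np.array(json.load(open("bar.json")))
Rb=Ro.from_euler('ZY',v[3:5]);zb=Rb.apply([0,0,1])
q=down(v[3]-np.pi/2,v[4]); x=Ro.from_quat(q).as_matrix()[:,0]; print(x,-zb)
g=v[:3]+zb*(.036+.054)
arm.movep(g+zb*.09,q)
arm.line_to(g+zb*.03,.15); f0=arm.read_ft_force(); arm.line_to(g,.06)
print("force",arm.read_ft_force()-f0, arm.read_tool_pos()-g)
arm.move_gripper(0.,60);print("open",arm.read_opening(),arm.read_ft_force()-f0)
arm.line_to(arm.read_tool_pos()+zb*.03,.06);arm.line_to(arm.read_tool_pos()+np.array([0,0,.1]),.15)
arm.pause(.3);print("held",arm.read_opening(),arm.read_ft_force()-f0,arm.read_time())
arm.movep([.5,.15,.25],down(np.pi/2+.115))
arm.movep([.568,.226,.16],down(np.pi/2+.115))
arm.pause(.3);print(arm.read_ft_force(),arm.read_opening(),arm.read_time())
a=shot("side","s1")[60:300,150:470];b=shot("wrist","w3")
cv2.imwrite("pics/held.png",np.hstack([cv2.resize(a,(400,300)),cv2.resize(b,(400,300))]))
E
```

```text
[-0.4930782  -0.06734473 -0.86737453] [-0.4930782  -0.06734473 -0.86737453]
force [ 0.10315669 -1.10027105 -1.72230677] [ 7.76484474e-05 -1.16514971e-05 -1.39954341e-04]
open 0.2221422597674499 [ 0.72631462 -0.0083915  -0.66897478]
held 0.21771789231720776 [-0.77673597 -1.40268292 -4.74109151] 7.875
[ 0.39339028  0.79083861 -2.01370123] 0.21694980514180534 9.55
```

View pics/held.png

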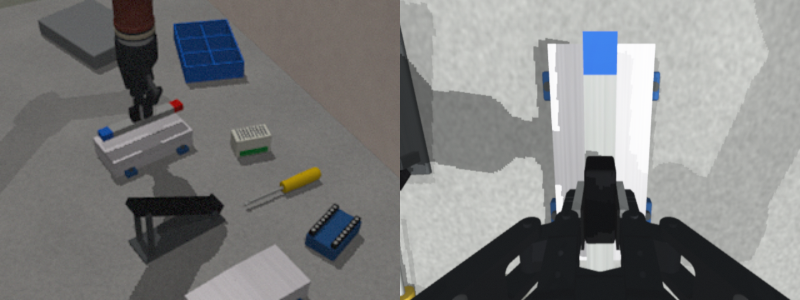

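The bar is held level over the +y sink, centred across it, with the blue end toward the robot. I'll check its offset along the sink from this picture, then lower it until contact and release.

```bash
cat >> h.py <<'E'
def fz(n=6):
    s=[]
    for _ in range(n): s.append(arm.read_ft_force()[2]);arm.pause(.02)
    return float(np.mean(s))
E
python3 - <<'E'
from h import *
c=cam("w3");sc=lambda p:((p[0]-400)*1.6,p[1]*4/3)
be=at_z(c,sc((600,31)),.084);e=at_z(c,sc((610,43)),.04)
print("blue end",be,"sink near edge",e,"tcp",arm.read_tool_pos())
q=down(np.pi/2+.115)
# centre of bar should be 90 mm from both edges
d=np.array([np.cos(.115),np.sin(.115)])
err=(be-e)[:2]@d; print("along error",err)
arm.line_to([.568,.226,.138],.08); arm.pause(.3)
f0=fz();z=.138;print("f0",f0)
while z>.120:
    z-=.0015; arm.line_to([.568,.226,z],.03); f=fz(4)-f0
    if f>3: break
print("z",z,"df",f,arm.read_time())
arm.move_gripper(.6); arm.pause(.3); p=arm.read_tool_pos()
arm.line_to([.568,.226,p[2]+.09],.12);print(arm.read_time())
E
```

```text
blue end [0.47770523 0.21564709 0.084     ] sink near edge [0.47788383 0.22413724 0.04      ] tcp [0.56811303 0.22564966 0.16094028]
along error -0.0011516319449715131
f0 -2.7659569111687823
z 0.129 df 5.894821564444728 12.375
13.9917
```

```bash
python3 - <<'E'
from h import *
a=shot("side","s2")[60:300,150:470];b=shot("wrist","w4")
cv2.imwrite("pics/laid.png",np.hstack([cv2.resize(a,(400,300)),cv2.resize(b,(400,300))]))
E
```

```text
(no output)
```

View pics/laid.png

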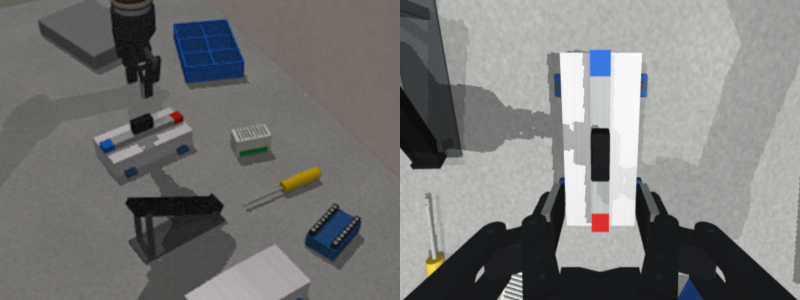

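The bar lies centred and released, with the red end at (600,222) and the blue end at (600,62) in the wrist half. Now the two presses, tracking the far end in the side camera.

```bash
cat > press.py <<'E'
from h import *
def cents(im):
    h=cv2.cvtColor(im,cv2.COLOR_BGR2HSV);m0=np.zeros(h.shape[:2],bool);m0[140:190,215:312]=1
    o={}
    for n,(a,b) in{"blue":(100,130),"red":(0,8)}.items():
        m=((h[...,0]>=a)&(h[...,0]<=b)&(h[...,1]>150)&(h[...,2]>60)&m0).astype(np.uint8)
        k,l,s,c=cv2.connectedComponentsWithStats(m)
        i=1+np.argmax(s[1:,4]) if k>1 else 0
        o[n]=(c[i].round(2).tolist(),int(s[i,4])) if k>1 else None
    return o
E
python3 - <<'E'
from press import *
print("rest",cents(cv2.imread("pics/s2.png")))
ce=np.array([.568,.226]);d=np.array([np.cos(.115),np.sin(.115)])
arm.move_gripper(0.)
q=down(np.pi/2+.115)
for n,s in(("red",.075),("blue",-.075)):
    xy=ce+s*d; P=lambda z:[xy[0],xy[1],z]
    arm.movep(P(.215),q);arm.line_to(P(.135),.12);arm.pause(.3);f0=fz(8);z=.135
    while z>.110:
        z-=.001;arm.line_to(P(z),.03);f=fz(3)-f0
        if f>6: break
    arm.pause(.3);print(n,"z",z,"tcp",arm.read_tool_pos().round(4),"F",fz(8)-f0)
    im=shot("side","press_"+n);print(cents(im))
    arm.line_to(P(.2),.12);print(arm.read_time());arm.pause(.2);print("after",cents(shot("side","after_"+n)))
E
```

```text
rest {'blue': ([235.48, 176.47], 86), 'red': ([290.98, 152.95], 59)}
red z 0.125 tcp [0.6426 0.2346 0.1268] F 9.20739388870705
{'blue': ([235.54, 176.47], 87), 'red': ([292.5, 155.17], 24)}
20.5333
after {'blue': ([235.45, 176.52], 85), 'red': ([291.03, 152.92], 59)}
blue z 0.125 tcp [0.4936 0.2174 0.1267] F 11.730379429507794
{'blue': ([235.15, 177.61], 59), 'red': ([290.95, 152.91], 58)}
26.9417
after {'blue': ([235.5, 176.37], 86), 'red': ([291.07, 153.15], 59)}
```

The bar does not rock: under each press the far end moved less than 0.1 px (rocking would show about 4 px), and both presses met the bar at the same height. So this sink is flat. I'll retreat and hand in.

```bash
python3 - <<'E'
from press import *
p=arm.read_tool_pos();arm.line_to([p[0],p[1],.33],.15);arm.pause(.5)
print(cents(shot("side","end")),arm.read_ft_force(),arm.read_time())
ticket.finish_job()
E
```

```text
{'blue': ([235.45, 176.39], 84), 'red': ([291.04, 152.95], 56)} [-0.57156112 -0.17376603  0.9597741 ] 28.7583
the job is handed in; nothing more can be done
```

The straightedge is lying let go along the middle of the heat sink on the robot's left (+y), which tested flat. I handed the job in at 28.8 s.

- **Choosing the sink:** In the wrist views the top edge of the -y sink was curved and that of the +y sink straight. I therefore laid the bar on the +y sink first, lowering it until the contact force rose by about 6 N, and then let go.
- **Rock test:** I pressed the red end with about 9 N, then the blue end with about 12 N, slightly above the suggested 5 to 10 N but far below the 60 N limit. The unpressed end moved less than 0.1 px in the side camera each time, where rocking would have shown roughly 4 px. Both presses ended at the same tool height (126.8 and 126.7 mm).
- **Last checks:** After I retreated, both bar ends were within about 0.1 px of where they lay after release. The residual wrist force was about 1 N, which is sensor drift.
- **Not measured:** I did not press-test the -y sink, so calling it bowed rests on the pictures and on the other one being flat. I did not re-measure the bystanders at the end; the arm never worked near them, and they looked unmoved in the picture taken after the bar was laid.
- **A small disagreement:** My picture-based heights were a few millimetres off the stated ones: 36 mm for the -y sink against the stated 40 mm at its ends, and 68 against 70 mm for the rest. Lowering until contact took care of this.

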